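# Eject an erased imaging plate and shut it away from the light

## Robot

A 6-joint arm with a two-finger parallel gripper is mounted at the origin on a cart in front of the work surface, level with it; the furniture and walls round the work are solid. World frame = base frame: x ahead of the robot, y to its left, z up, the work surface at z = 0. Lengths are in mm, angles in degrees, forces in N, time in s.
With the tool pointing down it reaches from about 300 to 950 mm from the base axis. Payload 3.1 kg.
Tool frame: the origin (TCP) lies between the finger pads; the fingertips stand 22 mm ahead of it and the grasp point (between the pads) lies 3 mm ahead of it (env.tips_ahead is the distance from the TCP to the fingertips, in mm); z points along the fingers, y is the direction in which the jaws open and shut (so a half turn about z gives the same grasp; the last joint's range is limited). The gripper opens to 85 mm and grips with 20 to 120 N. Pads are 22 mm wide; open, the fingers measure 114 mm over their backs; the gripper's body (76 mm by 85 mm) begins 54 mm behind the grasp point. The pads swing forward as they close: fully open they stand 13 mm farther back than shut.
Start: joints at [59.548, 17.653, 93.61, -0, 68.738, -3.994], TCP at [278.501, 559.526, 253.272] pointing down, gripper open.
Joint ranges: [-175.34, 175.34], [-45.06, 112.39], [2.9, 150.54], [-68.45, 248.45], [3.09, 151.38], [-168.51, 168.51]. Speed limits (degrees/s): [159.86, 159.86, 180, 180, 180, 180].

## Interface

Orientations are given as a 3x3 rotation matrix whose columns are the frame's x, y, z axes.
In Python, from bench import env gives the robot as it stands.
- The arm moves only by the tool send_rows, never from a script. Its argument "deltas" is a list of rows, each a list of 3 entries, a list of its own where there are three numbers: the closure, from -1 (fully open) to 1 (shut), then the shift along the tool's x, y, z in mm, then the turn about the tool's z in degrees. In form: [[hand, [dx, dy, dz], roll], ...]. A call has 1 to 12 rows; each row is the pose to reach, as a shift and turn from the pose commanded when the call began, along the tool's axes at that moment; what a row does not reach only later rows make up. A row lasts 1/10 s, in which the tool goes at most 50 mm and 8.59 degrees, less where a joint would pass 70% of its speed; a pose out of reach is approached as far as the arm can. A call with a gripper value outside its range is refused whole. The fingers move at their own pace and stop on an object; "force" is the grip in N (left out, the last holds). Time passes only in rows, so rows that repeat a pose let the fingers close. It gives the time, the measured TCP pose, the force and the opening at its end, in the units of the state.
- env.observe(): the state, without advancing time (a new reading comes with each control period).
- env.camera(name): name is "scene" or "top" or "wrist"; returns a dict with "frame" (384x512x3 uint8, blue, green, red), "depth" (384x512 float32, mm along the optical axis (not along the pixel's ray), 0 where there is no reading), "vfov" (degrees; the focal length in pixels is half the picture's height over the tangent of half this angle, whatever the lens; pixels are square), "cx", "cy" (the principal point, pixels), "k1" (the pictures are not rectified: a ray, as slopes to the right and down, at radius r is drawn at 1 + k1 r^2 times it, then the intrinsics apply), "world_from_camera" (4x4, takes a point from camera to world coordinates). Camera axes: x right, y down, z forward; pixel columns grow to the right and rows downward; lengths in mm; the calibration is good to about 2 mm. A picture is of the moment at which its call begins.
- env.sign_off(): hands the job in, once; it reports no verdict.
The state is a dict: "t": time; "joint_pos": joint angles; "joint_vel": joint speeds; "tau": joint torques, N m; "position": TCP position; "orientation": TCP orientation; "contact_force": force on the tool from outside, world axes, zero at the start; "moment": the same for the moment, N m; "finger_gap": finger opening in mm.
Only numpy, scipy, OpenCV 4.12 (cv2) and the standard library are available. Lean on these libraries where they do the work, as an engineer would, in place of code of your own. Each camera call takes 0.05 s, during which the arm holds its last target.

## Task

The X-ray imaging plate in the slim desktop eraser has just been erased and must be put away before room light fogs it. Push the eraser's eject slide so that the plate cassette comes out of its bay, take the cassette and lay it gently down flat, blue face up, in the open chamber of the light-tight box, then slide the box's door fully closed against the frame without slamming it. Leave the other things on the worktop where they are.

Things in the scene. Friction and masses are not known exactly. Their poses are not given: they have to be found in the camera images.
- eraser: slim desktop plate eraser, white sides and grey top, 104 (x) x 171 (y) x 48 mm high, fixed to the worktop. Origin: centre of its underside, on the worktop. Its own +y axis points out of the bay mouth, which is in its +y end face, 85 mm from the origin; the bay is 65 mm wide and its floor is 26 mm above the worktop. Own z up. The top is 48 mm high behind the eject slide (the roof between the white sides is 47 mm).
- slide_knob (a point): middle of the teal knob of the eject slide on top of the eraser; the knob is 30 (x) x 16 (y) x 18 mm high, this point is 58 mm above the worktop, knob top at 67 mm. Same axes as the eraser. Push the knob from behind, along the eraser's +y.
- eject_slide (a joint): travel of the eject slide in m: 0 at rest, 0.050 fully pushed along the eraser's +y. A spring (about 1 N at rest, 4 N fully pushed) returns it when it is let go. It pushes the cassette ahead of it, which stays out by friction: fully pushed, the cassette stands about 43 mm out of the mouth.
- cassette: flat plate cassette, white frame with a pale blue face, 62 (x) x 92 (y) x 8 mm, 60 g. Origin: centre of its underside; z up through the blue face; y along its length. At the start it lies inside the eraser's bay, its axes along the eraser's, its front edge 6 mm behind the mouth, its underside 26 mm above the worktop. Once it stands out, it can be gripped from above across its 62 mm width.
- plate_box: light-tight plate box, white with a blue-grey sliding door on top between two aluminium tracks, 168 (x) x 282 (y) mm, 62 mm high at the end frame, tracks 60 mm, fixed to the worktop. Origin: on the worktop, under the middle of its width, 134 mm from the outer face of the end frame (own -y end) and 148 mm from the other end. The door slides along its own y, closing towards -y against the end frame. Own z up.
- chamber_floor (a point): middle of the chamber's floor, 8 mm above the worktop, 62 mm from the box's origin along its own -y; same axes as the box. The chamber is 133 (x) x 123 (y) mm inside, lined black, walls 38 mm high above its floor. With the door open its opening is 133 mm wide (142 mm between the track lips) and reaches from 61 mm on the -y side to at least 50 mm on the +y side of this point.
- door_handle (a point): middle of the aluminium handle bar on top of the sliding door, 68 mm above the worktop; the bar is 70 (x) x 10 (y) mm, from 60 to 78 mm high, on short feet on the door, whose top is 55.5 mm above the worktop. It moves with the door; same axes as the box. It may be pushed or pinched; when shut it is 30 mm from the frame.
- box_door (a joint): opening of the sliding door in m: 0 closed against the end frame, 0.135 fully open; starts at 0.115 or more. It runs with about 2 N of friction and stays where it is left.
- capsule_mixer: obstacle: tall beige mixing machine, fixed, with a sloped body tapering upward and a dark lid, 335 mm high, its 310 x 232 mm foot standing turned on the worktop between and behind the eraser and the box. Origin: under its body, on the worktop. The nearest corner of its foot is about 0.20 m nearer the robot (world -x) than its origin and about 0.04 m to the left (+y); carry the cassette round in front of it.
- etch_syringe: bystander: blue gel syringe, 117 mm, lying between the eraser and the box. Origin: centre of its underside.
- mouth_mirror: bystander: steel mouth mirror, 114 mm, lying beside the syringe. Origin: centre of its underside.
- needle_box: bystander: white and orange carton, 45 x 95 x 52 mm, behind the eraser. Origin: centre of its underside.
- clear_bottle: bystander: clear bottle with a white cap, 45 mm across, 136 mm high, behind the box. Origin: centre of its underside.
- gel_jar: bystander: jar with a black cap, 39 mm across, 81 mm high, to the left behind the box. Origin: centre of its underside.
- dropper_bottle: bystander: amber dropper bottle, 34 mm across, 109 mm high, to the left of the box. Origin: centre of its underside.

How it is judged (in metres and radians):
On the way, in this order (a step that is already met when the one before it is completed fails the run):
1. the eject slide has pushed the cassette out, at least 11 mm past the bay mouth (value of joint eject_slide above 0.02 m and y of cassette in the frame of eraser above 0.05 m), for 0.1 s.
2. the cassette lies flat on the chamber floor, released (x of cassette in the frame of chamber_floor between -0.04 and 0.04 m and y of cassette in the frame of chamber_floor between -0.036 and 0.036 m and z of cassette in the frame of chamber_floor below 0.003 m and angle between cassette's own z axis and vertical below 0.06 rad and contact force between the fingers and cassette below 0.1 N), for 0.2 s.
3. the door is slid closed against the frame (value of joint box_door below 0.002 m), for 0.1 s.
At the end, for the whole second after the job is handed in: The door stands within 2 mm of fully closed, and the cassette lies at rest, blue face up and flat (within 3.4 degrees), on the chamber floor inside the box (value of joint box_door below 0.002 m and x of cassette in the frame of chamber_floor between -0.04 and 0.04 m and y of cassette in the frame of chamber_floor between -0.036 and 0.036 m and z of cassette in the frame of chamber_floor below 0.003 m and angle between cassette's own z axis and vertical below 0.06 rad and linear speed of cassette below 0.01 m/s); the robot touches nothing.
It fails at once if the door is slammed: over 0.3 m/s in its last 10 mm (value of joint box_door below 0.01 m and velocity of joint box_door below -0.3 m/s).
It fails at once if the cassette is dropped into the box: over 0.6 m/s below the chamber's rim (horizontal distance between cassette and chamber_floor below 0.06 m and z of cassette in the frame of chamber_floor below 0.035 m and linear speed of cassette above 0.6 m/s).
It fails at once if another thing on the worktop is moved by more than 30 mm (distance of any of etch_syringe, mouth_mirror, needle_box, clear_bottle, gel_jar, dropper_bottle from where it was at the start of the episode above 0.03 m).
It also fails if it takes over 58 s, if anything falls off the work surface, if the arm or the gripper's body presses on something with over 40 N, if the wrist force passes 120 N, or if a joint passes its speed limit or range.

## Working session

There is one attempt and no reset: what is moved stays moved. The work goes in short steps, Python scripts to look and compute and a tool call to move; the robot and the scene stay as the last step left them, time stands still between calls to the robot, and variables do not carry over. Pictures are saved under pics/ and viewed, and the job is handed in when it is done.

Besides the shell and the picture viewer there is one more tool, called after "Call:" as a command line: name --argument value ..., lists and objects as JSON in quotes. send_rows: Moves the arm, as the interface text tells. Its arguments: {"type":"object","properties":{"deltas":{"type":"array","items":{"type":"array"}},"force":{"type":"number"}},"required":["deltas"]}

```bash
ls; mkdir -p pics; cat > h.py <<'E'
import numpy as np,cv2
from bench import env
def grab(n,fn=None):
    c=env.camera(n)
    if fn: cv2.imwrite('pics/'+fn,c['frame'])
    return c
def K(c):
    f=192/np.tan(np.radians(c['vfov'])/2)
    return f
def rays(c,uv):
    f=K(c);uv=np.atleast_2d(np.float64(uv))
    Km=np.array([[f,0,c['cx']],[0,f,c['cy']],[0,0,1]])
    p=cv2.undistortPoints(uv.reshape(-1,1,2),Km,np.array([c['k1'],0,0,0,0.])).reshape(-1,2)
    T=np.array(c['world_from_camera'])
    d=np.c_[p,np.ones(len(p))]@T[:3,:3].T
    return T[:3,3],d
def onplane(c,uv,z):
    o,d=rays(c,uv); s=(z-o[2])/d[:,2]
    return o+d*s[:,None]
def cloud(c):
    v,u=np.mgrid[0:384,0:512]
    o,d=rays(c,np.c_[u.ravel(),v.ravel()])
    return (o+d*c['depth'].ravel()[:,None]).reshape(384,512,3)
E
python3 - <<'E'
from h import *
s=env.observe();print({k:np.round(v,2).tolist() for k,v in s.items()},env.tips_ahead)
for n in('scene','top','wrist'):
    c=grab(n,n+'0.png');print(n,c['vfov'],c['cx'],c['cy'],c['k1'],np.round(c['world_from_camera'],3).tolist())
E
```

```text
pics
{'t': 0.0, 'joint_pos': [59.55, 17.71, 93.69, 0.0, 68.74, -3.99], 'joint_vel': [0.12, 0.06, -0.03, 0.01, -0.12, -0.15], 'tau': [0.0, -41.52, -27.67, 0.0, 0.01, -0.0], 'position': [278.1, 558.85, 252.04], 'orientation': [[-0.9, 0.45, -0.0], [0.45, 0.9, -0.0], [0.0, -0.0, -1.0]], 'contact_force': [0.71, 0.45, 0.97], 'moment': [0.0, 0.03, -0.0], 'finger_gap': 85.25} 22.0
scene 56.51319790481954 251.0001559422753 197.22091279242642 -0.008967981948247534 [[-0.886, -0.215, 0.412, -47.0], [-0.465, 0.416, -0.782, 1180.179], [-0.003, -0.884, -0.468, 702.577], [0.0, 0.0, 0.0, 1.0]]
top 54.05439744484844 254.91543573297398 196.7943426966595 0.04325814298000716 [[-0.008, -0.982, 0.189, 263.731], [-1.0, 0.008, 0.002, 136.393], [-0.003, -0.189, -0.982, 1455.039], [0.0, 0.0, 0.0, 1.0]]
wrist 69.23384829804758 255.56175039828898 197.59702934494263 -0.038568367091153355 [[0.445, 0.855, 0.266, 210.905], [0.895, -0.424, -0.134, 593.427], [-0.002, 0.298, -0.955, 372.776], [0.0, 0.0, 0.0, 1.0]]
```

View pics/scene0.png

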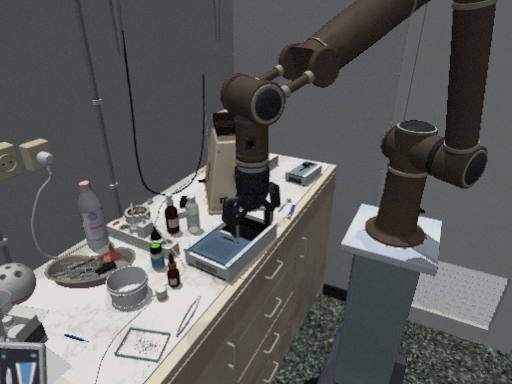

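View pics/top0.png

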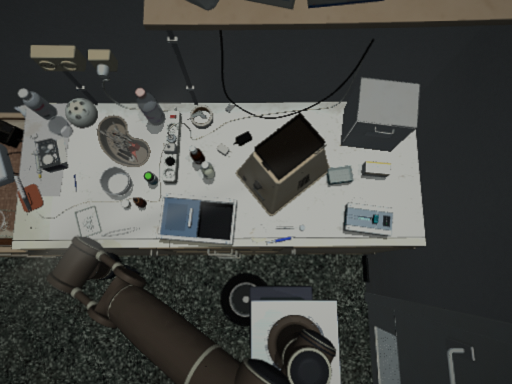

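View pics/wrist0.png

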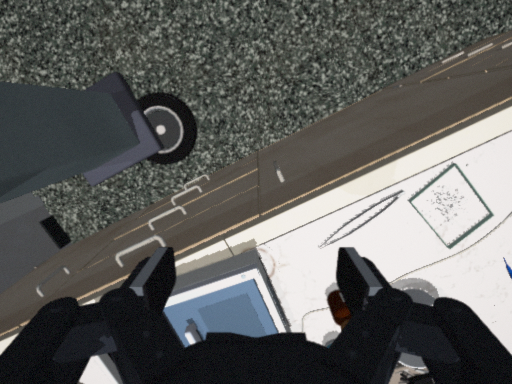

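```bash
python3 - <<'E'
from h import *
im=cv2.imread('pics/top0.png')
a=cv2.resize(im[195:250,330:410],None,fx=7,fy=7,interpolation=cv2.INTER_CUBIC)
b=cv2.resize(im[185:255,150:245],None,fx=7,fy=7,interpolation=cv2.INTER_CUBIC)
cv2.imwrite('pics/ta.png',a);cv2.imwrite('pics/tb.png',b)
im=cv2.imread('pics/scene0.png')
cv2.imwrite('pics/sa.png',cv2.resize(im[145:215,265:345],None,fx=7,fy=7,interpolation=cv2.INTER_CUBIC))
c=grab('top');P=cloud(c)
for u,v in [(369,219),(340,175),(376,168),(200,220),(390,230),(347,209),(207,170),(195,157),(151,179),(285,240),(215,220)]:print(u,v,P[v,u].round(0))
E
```

```text
369 219 [ 448. -293.   31.]
340 175 [ 620. -191.   36.]
376 168 [ 643. -327.   49.]
200 220 [453. 352.   8.]
390 230 [ 405. -363.   47.]
347 209 [ 486. -209.   42.]
207 170 [625. 315. 108.]
195 157 [679. 362.  96.]
151 179 [601. 529.  74.]
285 240 [373.  25.   3.]
215 220 [451. 294.  12.]
```

View pics/ta.png

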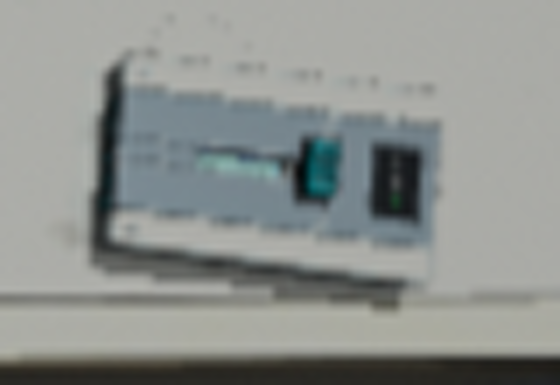

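View pics/tb.png

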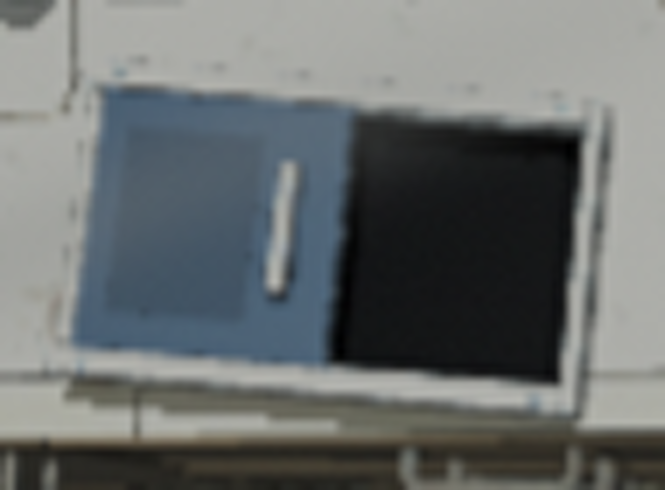

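View pics/sa.png

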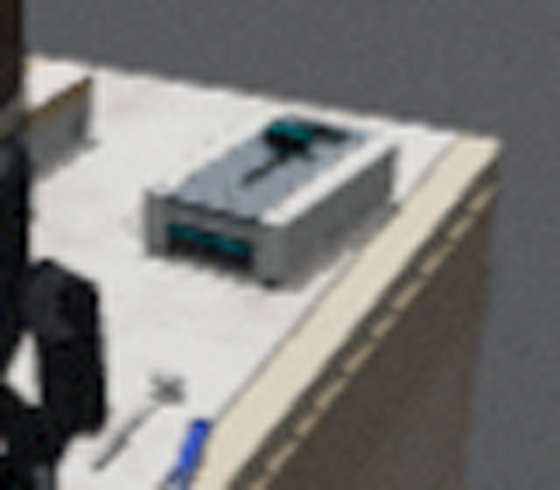

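```bash
python3 - <<'E'
from h import *
c=grab('top');im=c['frame'];hsv=cv2.cvtColor(im,cv2.COLOR_BGR2HSV)
def up(x,y,o): return [(x+.5)/7-.5+o[0],(y+.5)/7-.5+o[1]]
e=[up(*p,(330,195)) for p in [(128,53),(110,242),(428,288),(440,95)]]
P=onplane(c,e,48);print('eraser FL? corners(back-mouth,front-mouth,front-rear,back-rear)\n',P.round(1),P.mean(0))
for a,b in((0,1),(1,2),(2,3),(3,0)):d=P[b]-P[a];print(np.linalg.norm(d).round(1),np.degrees(np.arctan2(d[1],d[0])).round(1))
k=[up(*p,(330,195)) for p in [(322,168)]];print('knob',onplane(c,k,66))
b=[up(*p,(150,185)) for p in [(105,90),(70,350),(575,415),(605,105)]]
P=onplane(c,b,61);print('box',P.round(1),P.mean(0))
for i,j in((0,1),(1,2),(2,3),(3,0)):d=P[j]-P[i];print(np.linalg.norm(d).round(1),np.degrees(np.arctan2(d[1],d[0])).round(1))
h=[up(*p,(150,185)) for p in [(289,163),(275,293)]];print('handle',onplane(c,h,78))
d=[up(*p,(150,185)) for p in [(355,115),(335,360)]];print('dooredge',onplane(c,d,56))
m=cv2.inRange(hsv,(80,90,40),(100,255,255));n,l,s,cc=cv2.connectedComponentsWithStats(m)
print([(s[i].tolist(),cc[i].round(1).tolist()) for i in range(1,n) if s[i,4]>8])
E
```

```text
eraser FL? corners(back-mouth,front-mouth,front-rear,back-rear)
 [[ 510.9 -212.5   48. ]
 [ 408.7 -197.4   48. ]
 [ 383.4 -363.2   48. ]
 [ 486.7 -377.6   48. ]] [ 447.44825932 -287.68815264   48.        ]
103.3 171.5
167.8 -98.7
104.3 -7.9
166.8 81.7
knob [[ 445.32880409 -306.43442659   66.        ]]
box [[532.3 479.   61. ]
 [392.8 492.   61. ]
 [356.3 225.7  61. ]
 [521.9 210.2  61. ]] [450.82597674 351.72266725  61.        ]
140.1 174.7
268.8 -97.8
166.4 -5.3
269.0 87.8
handle [[488.93198997 376.35238413  78.        ]
 [420.03621075 381.92864458  78.        ]]
dooredge [[518.44606993 345.30055665  56.        ]
 [386.65969944 353.17832465  56.        ]]
[([374, 215, 5, 8, 34], [375.6, 218.4])]
```

Call:
send_rows --deltas '[[1,[-282,-417,0],50],[1,[-282,-417,0],50],[1,[-282,-417,0],50],[1,[-282,-417,0],50],[1,[-282,-417,0],50],[1,[-282,-417,0],50],[1,[-282,-417,0],50],[1,[-282,-417,0],50],[1,[-282,-417,0],50],[1,[-282,-417,0],50],[1,[-282,-417,0],50]]'

```text
t: 1.35
position: [345.7, 55.4, 253.6]
orientation: [[-0.225, 0.974, 0.001], [0.974, 0.225, -0.003], [-0.003, 0.001, -1.0]]
contact_force: [0.2, 1.0, -0.8]
finger_gap: -0.0
```

Call:
send_rows --deltas '[[1,[-411,2,0],21],[1,[-411,2,0],21],[1,[-411,2,0],21],[1,[-411,2,0],21],[1,[-411,2,0],21],[1,[-411,2,53],21],[1,[-411,2,53],21],[1,[-411,2,53],21],[1,[-411,2,53],21],[1,[-411,2,53],21],[1,[-411,2,53],21]]'

```text
t: 2.45
position: [443.4, -337.5, 199.7]
orientation: [[0.13, 0.992, -0.001], [0.992, -0.13, 0.002], [0.002, -0.001, -1.0]]
contact_force: [0.3, 0.3, -0.9]
finger_gap: -0.2
```

```bash
cat >> h.py <<'E'
def delta(world,yang):
    s=env.observe();R=np.array(s['orientation']);p=np.array(s['position'])
    a=np.degrees(np.arctan2(R[1,1],R[0,1]))
    print('pos',p.round(1),'yang',a.round(2),'f',np.round(s['contact_force'],1),'t',s['t'],'gap',s['finger_gap'])
    print('delta',(R.T@(np.array(world)-p)).round(1),'roll',round(a-yang,2))
E
python3 - <<'E'
from h import *
for i in range(3): s=env.observe();print(np.round(s['position'],1))
c=grab('wrist','w1.png')
grab('top','t1.png')
delta([440,-340,75],-8.3)
E
```

```text
[ 443.4 -337.5  199.7]
[ 443.4 -337.5  199.7]
[ 443.4 -337.5  199.7]
pos [ 443.5 -337.   200.5] yang -7.39 f [0.7 0.1 1. ] t 2.55 gap -0.5338471578820809
delta [ -3.5  -3.1 125.5] roll 0.91
```

View pics/w1.png

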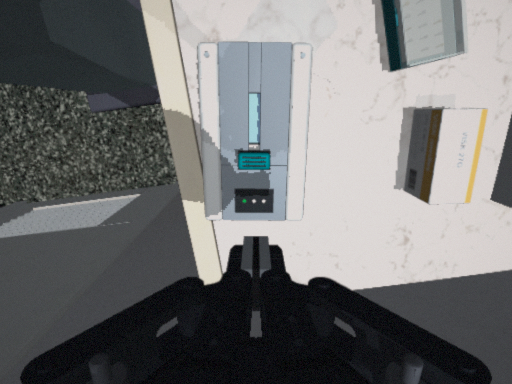

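```bash
python3 - <<'E'
from h import *
c=grab('wrist')
P=onplane(c,[(198,44),(311.5,44),(303,220.5),(205,220.5)],48);print(P.round(1),P.mean(0).round(1))
for i,j in((0,1),(1,2),(2,3),(3,0)):d=P[j]-P[i];print(np.linalg.norm(d).round(1),np.degrees(np.arctan2(d[1],d[0])).round(1))
hsv=cv2.cvtColor(c['frame'],cv2.COLOR_BGR2HSV);m=cv2.inRange(hsv,(82,140,40),(100,255,255))
n,l,s,cc=cv2.connectedComponentsWithStats(m);print([s[i].tolist() for i in range(1,n) if s[i,4]>50])
print('knob top',onplane(c,[(237,151),(271,151),(270.5,168.5),(238,168.5)],67).round(1))
E
```

```text
[[ 410.8 -197.3   48. ]
 [ 510.7 -210.2   48. ]
 [ 489.7 -377.1   48. ]
 [ 386.9 -363.8   48. ]] [ 449.5 -287.1   48. ]
100.8 -7.4
168.2 -97.2
103.6 172.6
168.2 81.9
[[389, 7, 9, 21, 68], [238, 152, 32, 18, 515]]
knob top [[ 432.8 -293.4   67. ]
 [ 463.5 -297.4   67. ]
 [ 461.3 -313.4   67. ]
 [ 431.4 -309.5   67. ]]
```

Call:
send_rows --deltas '[[1,[0,0,50],0],[1,[0,0,100],0],[1,[0,0,125],0],[1,[0,0,125],0],[1,[10,0,125],0],[1,[20,0,125],0],[1,[30,0,125],0],[1,[40,0,125],0],[1,[50,0,125],0],[1,[58,0,125],0],[1,[58,0,125],0]]'

```text
t: 3.7
position: [451.7, -280.4, 76.0]
orientation: [[0.129, 0.992, 0.002], [0.992, -0.129, -0.001], [-0.001, 0.002, -1.0]]
contact_force: [0.4, -3.8, 2.5]
finger_gap: -0.1
```

```bash
python3 - <<'E'
from h import *
c=grab('wrist','w2.png')
delta([440,-340,75],-7.7)
E
```

```text
pos [ 451.5 -280.8   75.7] yang -7.41 f [ 1.  -3.5  1.9] t 3.75 gap -0.005679480207899254
delta [-60.2  -3.7   0.8] roll 0.29
```

View pics/w2.png

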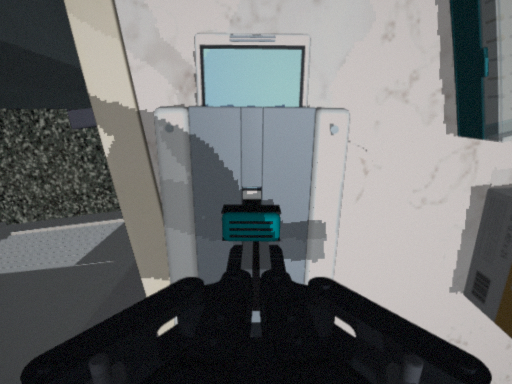

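Call:
send_rows --deltas '[[1,[5,0,0],0],[1,[9,0,0],0],[1,[9,0,0],0]]'

```text
t: 4.05
position: [452.3, -274.6, 75.7]
orientation: [[0.128, 0.992, 0.001], [0.992, -0.128, -0.005], [-0.005, 0.002, -1.0]]
contact_force: [-1.4, -10.0, 0.8]
finger_gap: 0.1
```

```bash
python3 - <<'E'
from h import *
c=grab('wrist','w3.png')
delta([440,-340,75],-7.7)
E
```

```text
pos [ 452.3 -274.6   75.7] yang -7.37 f [-1.5 -9.8  2.5] t 4.1 gap 0.13023568534393923
delta [-66.5  -3.8   1. ] roll 0.33
```

View pics/w3.png

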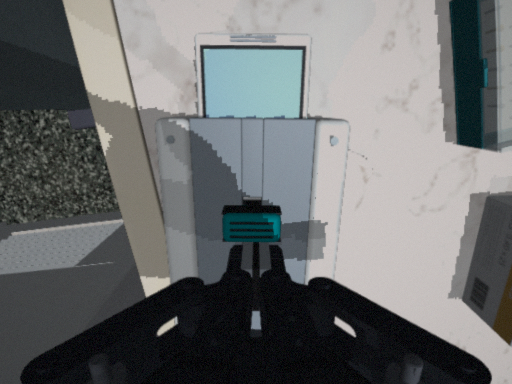

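```bash
python3 - <<'E'
from h import *
c=grab('wrist')
P=onplane(c,[(195.5,34.5),(310,34.5),(196.5,110),(309,110)],34);print(P.round(1),P[:2].mean(0),np.linalg.norm(P[1]-P[0]))
print(onplane(c,[(160,118),(348,118)],48).round(1))
E
```

```text
[[ 436.7 -156.6   34. ]
 [ 495.9 -164.2   34. ]
 [ 430.2 -194.    34. ]
 [ 492.5 -202.1   34. ]] [ 466.29741217 -160.39490238   34.        ] 59.74167974340316
[[ 413.6 -195.8   48. ]
 [ 509.6 -208.2   48. ]]
```

Call:
send_rows --deltas '[[1,[-12,0,0],0],[1,[-12,0,-40],0],[0,[0,0,-60],0],[-1,[45,-1,-60],0],[-1,[94,-1,-60],0],[-1,[94,-1,-40],0],[-1,[94,-1,-40],0],[-1,[94,-1,-40],0]]'

```text
t: 4.95
position: [461.7, -177.9, 114.1]
orientation: [[0.13, 0.991, -0.004], [0.991, -0.13, 0.003], [0.002, -0.004, -1.0]]
contact_force: [-0.6, -0.8, -0.4]
finger_gap: 84.6
```

```bash
python3 - <<'E'
from h import *
c=grab('wrist','w4.png')
delta([463.8,-179.2,43],-7.7)
c=grab('top','t4.png')
E
```

```text
pos [ 462.5 -178.8  114.8] yang -7.52 f [-0.2  0.6 -0.3] t 5.0 gap 85.54002570592117
delta [-0.4  1.5 71.8] roll 0.18
```

View pics/w4.png

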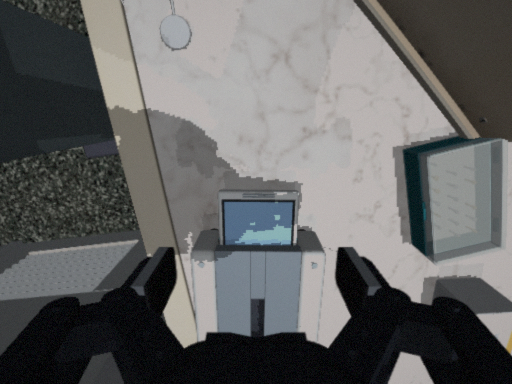

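```bash
python3 - <<'E'
from h import *
c=grab('wrist')
P=onplane(c,[(219.5,191),(299,191)],34);print(P.round(1),P[:2].mean(0),np.linalg.norm(P[1]-P[0]))
E
```

```text
[[ 439.1 -157.1   34. ]
 [ 498.7 -165.    34. ]] [ 468.91402415 -161.06657842   34.        ] 60.050477205108756
```

Call:
send_rows --deltas '[[-1,[0,1,35],0],[-1,[0,1,60],0],[-1,[0,1,72],0],[-1,[0,1,72],0],[-1,[0,1,72],0]]'

```text
t: 5.6
position: [464.8, -179.6, 43.9]
orientation: [[0.131, 0.991, 0.001], [0.991, -0.131, -0.0], [-0.0, 0.001, -1.0]]
contact_force: [0.1, -0.7, 0.4]
finger_gap: 85.5
```

```bash
python3 - <<'E'
from h import *
c=grab('wrist','w5.png')
delta([463.8,-179.2,43],-7.7)
E
```

```text
pos [ 465.3 -179.7   44.4] yang -7.49 f [ 0.1 -0.9 -1. ] t 5.65 gap 85.25135746480733
delta [ 0.3 -1.5  1.4] roll 0.21
```

View pics/w5.png

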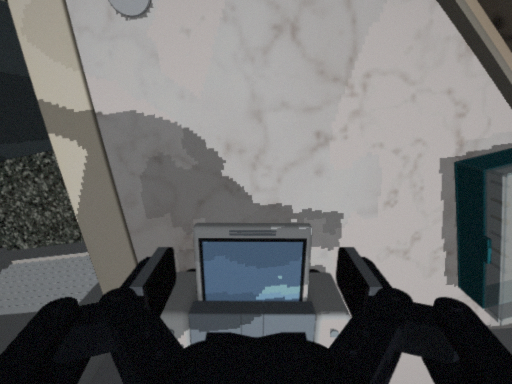

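Call:
send_rows --deltas '[[-0.4,[0,0,1],0],[0,[0,0,1],0],[1,[0,0,1],0],[1,[0,0,1],0],[1,[0,0,1],0],[1,[0,0,1],0]]' --force 50

```text
t: 6.25
position: [465.1, -179.4, 43.9]
orientation: [[0.13, 0.991, 0.002], [0.991, -0.13, -0.001], [-0.001, 0.002, -1.0]]
contact_force: [-2.0, 0.4, 6.9]
finger_gap: 60.4
```

```bash
python3 - <<'E'
from h import *
c=grab('wrist','w6.png')
delta([463.8,-179.2,43],-7.7)
E
```

```text
pos [ 465.1 -179.3   43.9] yang -7.48 f [-0.9  1.2  5.8] t 6.3 gap 60.89108131581425
delta [-0.  -1.3  0.9] roll 0.22
```

View pics/w6.png

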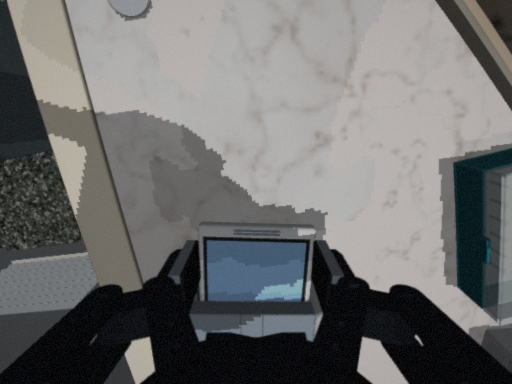

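Call:
send_rows --deltas '[[1,[5,0,-1],0],[1,[15,0,-1],0],[1,[30,0,-1],0],[1,[45,0,-1],0],[1,[62,0,-1],0],[1,[75,0,-1],0],[1,[75,0,-10],0],[1,[75,0,-40],0],[1,[75,0,-80],0],[1,[75,0,-120],0],[1,[75,0,-120],0]]'

```text
t: 7.4
position: [478.9, -106.2, 168.9]
orientation: [[0.129, 0.991, 0.013], [0.992, -0.129, -0.004], [-0.003, 0.013, -1.0]]
contact_force: [0.3, -0.5, -0.2]
finger_gap: 60.7
```

```bash
python3 - <<'E'
from h import *
c=grab('wrist','w7.png')
delta([463.8,-179.2,43],-7.7)
c=grab('scene','s7.png')
E
```

```text
pos [ 476.9 -105.6  166.3] yang -7.45 f [-0.2  0.  -1.5] t 7.45 gap 60.207948695457496
delta [-74.5  -4.5 123.4] roll 0.25
```

View pics/w7.png

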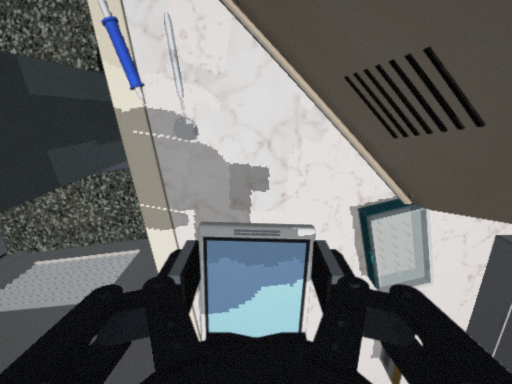

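View pics/s7.png

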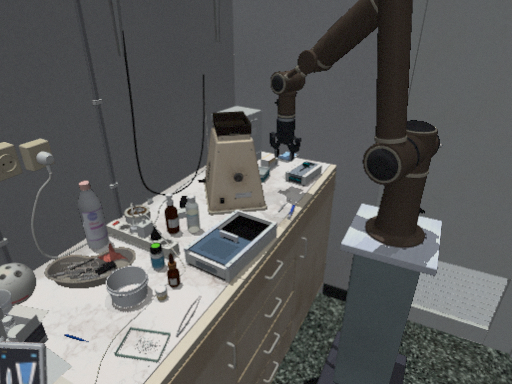

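Call:
send_rows --deltas '[[1,[15,-50,-40],0],[1,[25,-95,-63],0],[1,[29,-132,-63],0],[1,[65,-136,-63],0],[1,[110,-142,-63],-1],[1,[155,-148,-63],-2],[1,[205,-155,-63],-2],[1,[250,-145,-63],-2],[1,[295,-135,-63],-2],[1,[340,-122,-63],-2],[1,[340,-122,-63],-2]]'

```text
t: 8.6
position: [398.2, 252.4, 223.7]
orientation: [[0.091, 0.996, -0.001], [0.996, -0.091, 0.001], [0.001, -0.001, -1.0]]
contact_force: [-0.1, 0.7, 0.0]
finger_gap: 60.0
```

```bash
python3 - <<'E'
from h import *
c=grab('wrist','w8.png')
delta([463.8,-179.2,43],-5.3)
c=grab('top','t8.png')
E
```

```text
pos [396.6 249.8 223.2] yang -5.25 f [-0.2 -0.5 -1.2] t 8.65 gap 60.12593902709703
delta [-420.7  106.8  180.8] roll 0.05
```

View pics/w8.png

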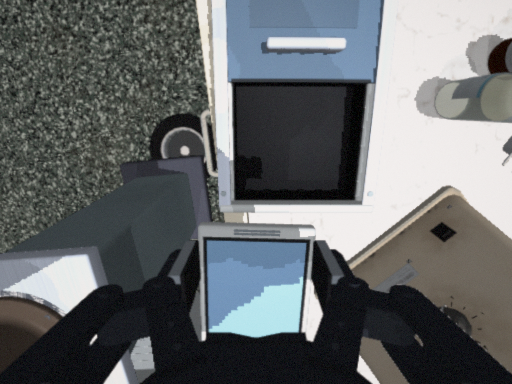

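View pics/t8.png

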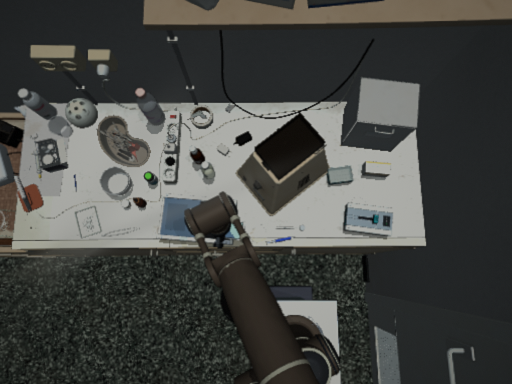

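```bash
python3 - <<'E'
from h import *
c=grab('wrist')
im=c['frame'];cv2.imwrite('pics/w8z.png',cv2.resize(im[0:225,190:400],None,fx=2.6,fy=2.6,interpolation=cv2.INTER_CUBIC))
print('handle',onplane(c,[(268,44),(345,44)],78).round(1))
print('door',onplane(c,[(230,81),(369,83)],55.5).round(1))
print('frameinner',onplane(c,[(234,204),(360,204)],60).round(1))
print('tipgrip',np.round(rays(c,[(255,230)])[1],3))
E
```

```text
handle [[418.9 378.7  78. ]
 [485.1 373.   78. ]]
door [[381.  354.3  55.5]
 [515.1 340.6  55.5]]
frameinner [[371.  230.9  60. ]
 [506.5 218.4  60. ]]
tipgrip [[-0.043 -0.409 -0.919]]
```

View pics/w8z.png

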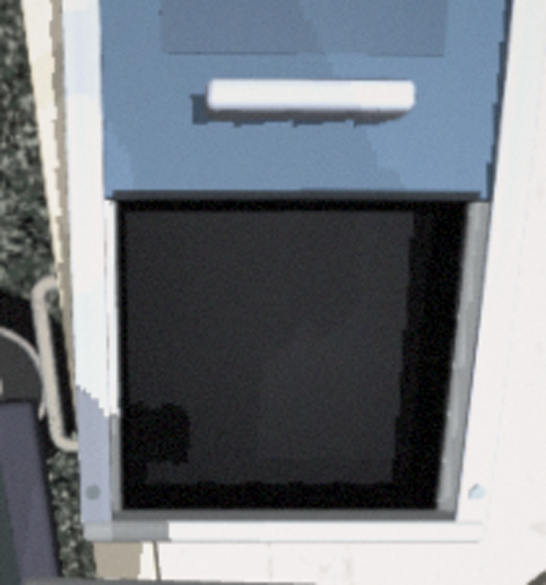

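Call:
send_rows --deltas '[[1,[40,28,0],0],[1,[62,45,40],0],[1,[62,45,80],0],[1,[62,45,93],0],[1,[62,45,93],0],[1,[62,45,93],0]]'

```text
t: 9.35
position: [448.0, 305.0, 133.2]
orientation: [[0.096, 0.995, 0.0], [0.995, -0.096, 0.0], [0.0, 0.0, -1.0]]
contact_force: [0.5, -0.5, 0.5]
finger_gap: 60.2
```

```bash
python3 - <<'E'
from h import *
c=grab('wrist','w9.png')
delta([446.8,307.5,30],-5.2)
print('handle',onplane(c,[(267,120),(350,120)],78).round(1))
E
```

```text
pos [448.8 305.7 134.1] yang -5.51 f [-0.1 -0.7  0.1] t 9.4 gap 60.631139390617754
delta [  1.5  -2.4 104.1] roll -0.31
handle [[462.5 375.3  78. ]
 [513.2 370.6  78. ]]
```

View pics/w9.png

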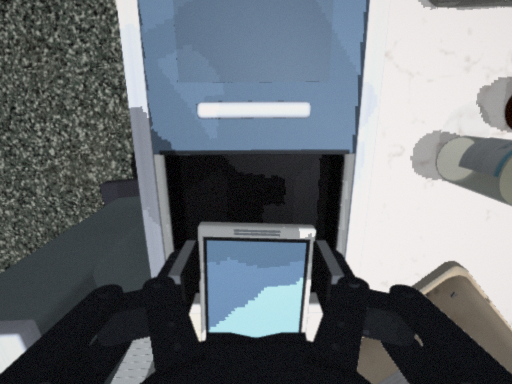

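```bash
python3 - <<'E'
from h import *
c=grab('wrist')
print('handle',onplane(c,[(197,110),(311,109)],78).round(1),'door',onplane(c,[(153,153),(353,150)],55.5).round(1))
E
```

```text
handle [[421.5 386.   78. ]
 [490.7 380.   78. ]] door [[381.  360.5  55.5]
 [524.1 348.9  55.5]]
```

Call:
send_rows --deltas '[[1,[1,-2,30],0],[1,[1,-2,55],0],[1,[1,-2,75],0],[1,[1,-2,90],0],[1,[1,-2,98],0],[1,[1,-2,98],0],[1,[1,-2,98],0]]'

```text
t: 10.15
position: [446.8, 307.5, 35.2]
orientation: [[0.095, 0.995, 0.002], [0.995, -0.095, 0.001], [0.001, 0.001, -1.0]]
contact_force: [-0.3, 0.7, -0.8]
finger_gap: 60.0
```

```bash
python3 - <<'E'
from h import *
c=grab('wrist','w10.png')
delta([446.8,307.5,26],-5.2)
E
```

```text
pos [447.  307.6  35.4] yang -5.46 f [ 0.2 -0.1 -0.5] t 10.2 gap 59.718047193430046
delta [-0.1 -0.2  9.4] roll -0.26
```

View pics/w10.png

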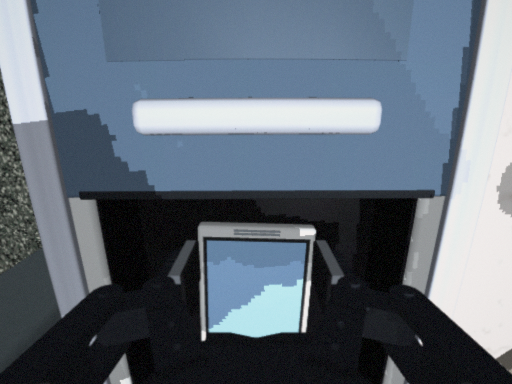

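Held level over the chamber at about (257,280), clear of walls. Creep down.

Call:
send_rows --deltas '[[1,[0,0,4],0],[1,[0,0,7],0],[1,[0,0,7],0]]'

```text
t: 10.5
position: [446.3, 307.2, 27.4]
orientation: [[0.095, 0.995, 0.001], [0.995, -0.095, 0.0], [0.001, 0.001, -1.0]]
contact_force: [0.2, 0.4, -0.5]
finger_gap: 60.0
```

Call:
send_rows --deltas '[[1,[0,0,1],0],[1,[0,0,1],0]]'

```text
t: 10.7
position: [446.3, 307.2, 27.1]
orientation: [[0.095, 0.995, 0.0], [0.995, -0.095, 0.0], [0.0, 0.0, -1.0]]
contact_force: [-0.8, -0.6, 5.4]
finger_gap: 60.3
```

Call:
send_rows --deltas '[[1,[0,0,1],0],[1,[0,0,1],0]]'

```text
t: 10.9
position: [446.3, 307.2, 26.9]
orientation: [[0.095, 0.995, -0.0], [0.995, -0.095, -0.0], [-0.0, -0.0, -1.0]]
contact_force: [-4.5, -2.2, 10.6]
finger_gap: 60.3
```

Call:
send_rows --deltas '[[-0.6,[0,0,0],0],[-0.8,[0,0,0],0],[-0.8,[0,0,0],0],[-0.8,[0,0,-2],0],[-0.8,[0,0,-2],0]]'

```text
t: 11.4
position: [446.0, 307.1, 27.3]
orientation: [[0.095, 0.995, -0.0], [0.995, -0.095, -0.0], [-0.0, -0.0, -1.0]]
contact_force: [0.2, -0.2, -0.1]
finger_gap: 76.9
```

```bash
python3 - <<'E'
from h import *
c=grab('wrist','w11.png')
delta([446.8,307.5,26],-5.2)
E
```

```text
pos [446.  307.1  27.3] yang -5.46 f [-0.3  0.1 -0.3] t 11.45 gap 76.66113122405152
delta [0.5 0.8 1.3] roll -0.26
```

View pics/w11.png

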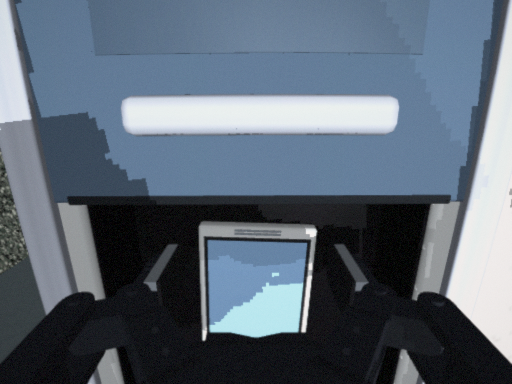

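Call:
send_rows --deltas '[[-0.8,[0,0,-20],0],[-0.8,[0,0,-50],0],[-0.8,[0,0,-100],0],[0,[-30,0,-130],0],[1,[-60,0,-130],0],[1,[-60,0,-130],0],[1,[-60,0,-130],0]]'

```text
t: 12.15
position: [440.1, 246.9, 157.3]
orientation: [[0.097, 0.995, -0.0], [0.995, -0.097, 0.0], [0.0, -0.0, -1.0]]
contact_force: [-0.2, -0.4, -0.1]
finger_gap: 18.9
```

```bash
python3 - <<'E'
from h import *
c=grab('wrist','w12.png')
delta([446.8,307.5,26],-5.2)
E
```

```text
pos [440.1 247.4 157. ] yang -5.5 f [-1.  -0.1 -0.2] t 12.2 gap 10.930152474912225
delta [ 60.4   0.9 131. ] roll -0.3
```

View pics/w12.png

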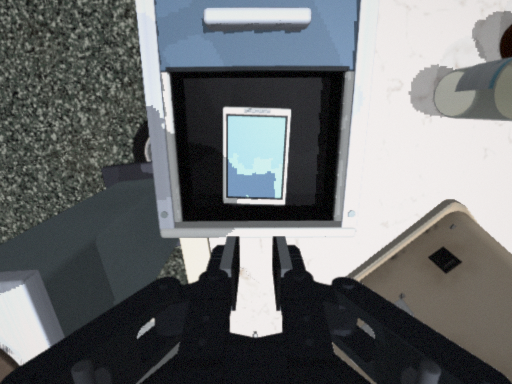

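```bash
python3 - <<'E'
from h import *
c=grab('wrist')
P=onplane(c,[(223,107),(290,109),(285.5,206),(222.5,204)],16);print(P.round(1),P.mean(0).round(1))
print('rim inner frame',onplane(c,[(178,222),(341,222)],60).round(1))
h=onplane(c,[(204,17),(309,17)],78);print('handle',h.round(1),h.mean(0))
hm=h.mean(0);u=np.array([.092,.996,0])
delta(hm+u*30+[0,0,0],-5.2)
E
```

```text
[[419.4 330.   16. ]
 [479.2 322.6  16. ]
 [469.2 230.8  16. ]
 [407.1 238.9  16. ]] [443.7 280.6  16. ]
rim inner frame [[374.3 240.8  60. ]
 [511.5 227.6  60. ]]
handle [[421.  384.3  78. ]
 [487.4 377.9  78. ]] [454.22500476 381.10010871  78.        ]
pos [440.1 247.7 156.8] yang -5.46 f [ 0.  -0.4  0. ] t 12.25 gap 3.7760933673258585
delta [164.2   1.4  78.8] roll -0.26
```

Call:
send_rows --deltas '[[1,[50,1,0],0],[1,[100,1,0],0],[1,[150,1,0],0],[1,[166,1,0],0],[1,[166,1,30],0],[1,[166,1,55],0],[1,[166,1,71],0],[1,[166,1,71],0]]'

```text
t: 13.05
position: [454.5, 410.8, 82.5]
orientation: [[0.095, 0.995, -0.006], [0.995, -0.095, -0.005], [-0.005, -0.005, -1.0]]
contact_force: [0.3, -0.0, 0.1]
finger_gap: 0.1
```

```bash
python3 - <<'E'
from h import *
c=grab('wrist','w13.png')
delta([446.8,307.5,26],-5.2)
E
```

```text
pos [455.8 411.6  84.4] yang -5.45 f [-0.1 -0.7 -0.7] t 13.1 gap -0.1465631705752541
delta [-104.3    1.1   58.7] roll -0.25
```

View pics/w13.png

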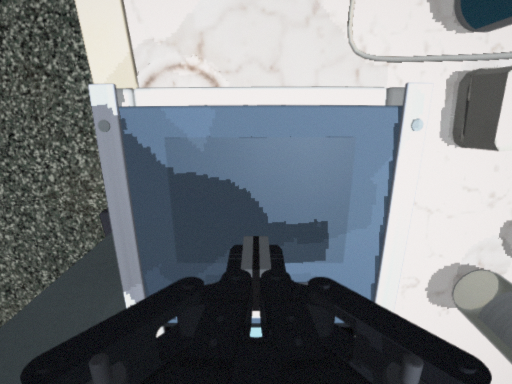

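Call:
send_rows --deltas '[[1,[-8,0,0],0],[1,[-20,0,0],0],[1,[-34,0,0],0],[1,[-48,0,0],0],[1,[-62,0,0],0],[1,[-76,0,0],0],[1,[-90,0,0],0],[1,[-100,0,0],0],[1,[-106,0,0],0],[1,[-110,0,0],0],[1,[-110,0,0],0]]'

```text
t: 14.2
position: [445.6, 301.9, 85.7]
orientation: [[0.095, 0.995, -0.002], [0.995, -0.095, -0.002], [-0.002, -0.002, -1.0]]
contact_force: [0.5, 0.6, 0.7]
finger_gap: -0.1
```

```bash
python3 - <<'E'
from h import *
c=grab('wrist','w14.png')
delta([446.8,307.5,26],-5.2)
grab('scene','s14.png')
E
```

```text
pos [445.5 302.1  85.6] yang -5.45 f [-0.6 -0.5  0.1] t 14.25 gap -0.034564997384077506
delta [ 5.6  0.9 59.6] roll -0.25
```

View pics/w14.png

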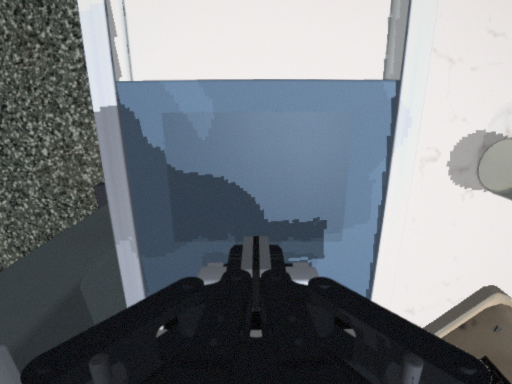

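View pics/s14.png

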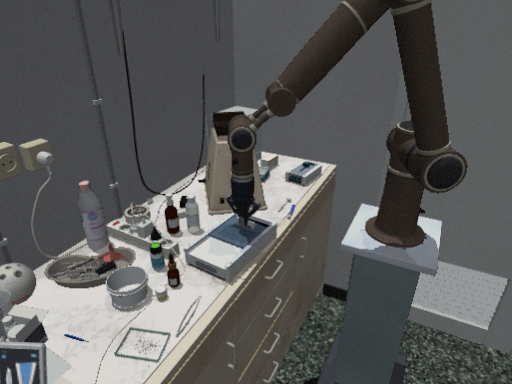

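Call:
send_rows --deltas '[[1,[-5,0,0],0],[1,[-10,0,0],0],[1,[-14,0,0],0],[1,[-18,0,0],0],[1,[-18,0,0],0]]'

```text
t: 14.8
position: [444.6, 284.2, 86.2]
orientation: [[0.095, 0.995, -0.0], [0.995, -0.095, -0.001], [-0.001, -0.0, -1.0]]
contact_force: [1.3, 0.3, 0.2]
finger_gap: -0.2
```

Call:
send_rows --deltas '[[1,[-2,0,0],0],[1,[-4,0,0],0],[1,[-4,0,0],0]]'

```text
t: 15.1
position: [444.6, 280.8, 86.4]
orientation: [[0.095, 0.995, 0.0], [0.995, -0.095, -0.0], [-0.0, 0.0, -1.0]]
contact_force: [-0.2, 1.3, -0.2]
finger_gap: -0.0
```

Call:
send_rows --deltas '[[1,[-2,0,0],0],[1,[-4,0,0],0],[1,[-4,0,0],0]]'

```text
t: 15.4
position: [444.2, 276.9, 86.4]
orientation: [[0.095, 0.995, 0.0], [0.995, -0.095, -0.0], [-0.0, 0.0, -1.0]]
contact_force: [0.3, 1.3, -0.3]
finger_gap: -0.3
```

Call:
send_rows --deltas '[[1,[-2,0,0],0],[1,[-4,0,0],0],[1,[-4,0,0],0]]'

```text
t: 15.7
position: [443.8, 272.8, 86.4]
orientation: [[0.095, 0.995, 0.0], [0.995, -0.095, -0.0], [-0.0, 0.0, -1.0]]
contact_force: [0.6, 1.4, 0.0]
finger_gap: -0.1
```

Call:
send_rows --deltas '[[1,[-2,0,0],0],[1,[-4,0,0],0],[1,[-4,0,0],0]]'

```text
t: 16.0
position: [443.9, 272.6, 86.5]
orientation: [[0.098, 0.995, 0.002], [0.995, -0.098, 0.008], [0.008, 0.002, -1.0]]
contact_force: [-1.4, 13.6, -4.9]
finger_gap: -0.0
```

```bash
python3 - <<'E'
from h import *
c=grab('scene','s15.png')
cv2.imwrite('pics/s15z.png',cv2.resize(c['frame'][195:285,175:295],None,fx=6,fy=6,interpolation=cv2.INTER_CUBIC))
delta([446.8,307.5,26],-5.2)
E
```

```text
pos [443.9 272.6  86.5] yang -5.63 f [ 0.  12.5 -3.7] t 16.05 gap 0.20797781502184864
delta [34.6 -0.6 60.8] roll -0.43
```

View pics/s15z.png

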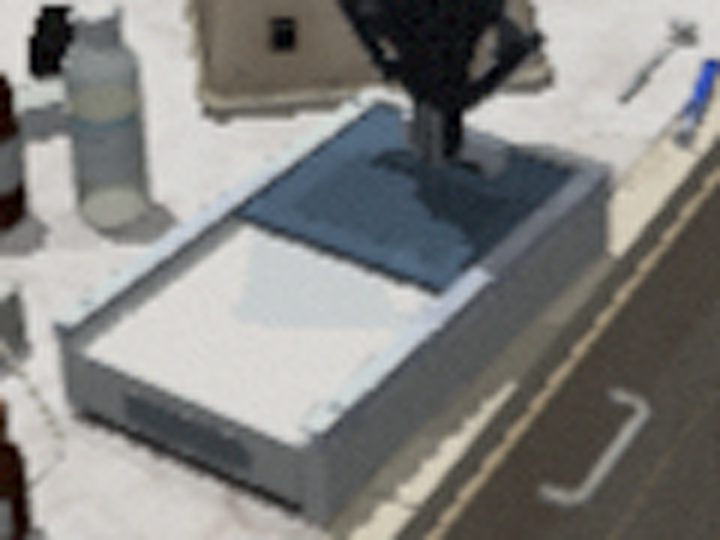

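Call:
send_rows --deltas '[[1,[8,0,0],0],[1,[20,0,0],0],[1,[20,0,-30],0],[1,[20,0,-80],0],[1,[0,0,-130],0],[1,[-40,0,-130],0],[1,[-90,0,-130],0],[1,[-90,0,-130],0],[1,[-90,0,-130],0]]'

```text
t: 16.95
position: [434.8, 178.7, 216.4]
orientation: [[0.098, 0.995, 0.0], [0.995, -0.098, -0.0], [-0.0, 0.0, -1.0]]
contact_force: [0.6, -0.3, 1.1]
finger_gap: -0.0
```

```bash
python3 - <<'E'
from h import *
c=grab('wrist','w16.png')
cv2.imwrite('pics/w16z.png',cv2.resize(c['frame'][0:250,130:400],None,fx=2.2,fy=2.2))
grab('top','t16.png')
delta([446.8,307.5,26],-5.2)
E
```

```text
pos [435.  180.1 216.3] yang -5.45 f [ 0.3  0.5 -0.1] t 17.05 gap 0.06636307530219247
delta [127.9  -0.4 190.3] roll -0.25
```

View pics/w16z.png

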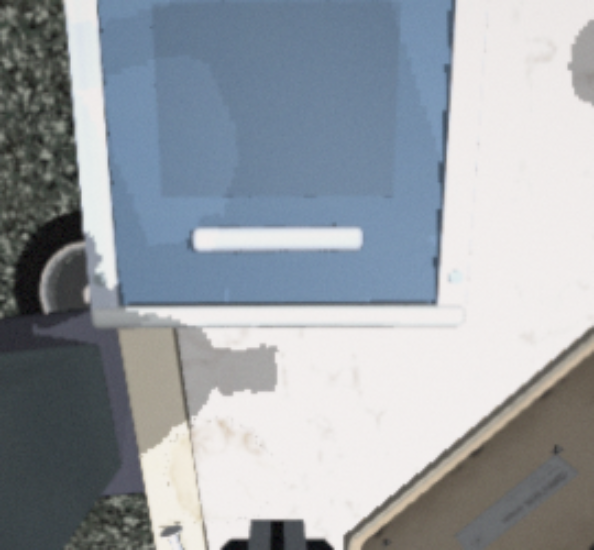

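View pics/t16.png

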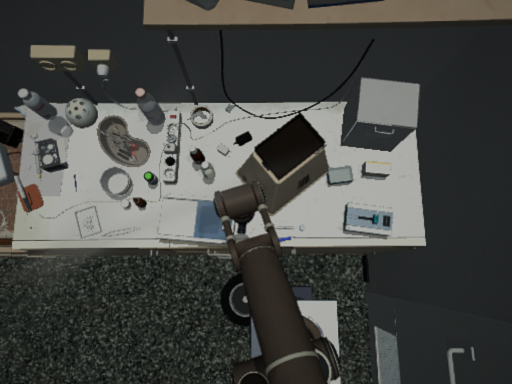

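```bash
python3 - <<'E'
from h import *
c=grab('wrist')
h=onplane(c,[(217.5,108.4),(294.5,108.4)],78).mean(0);f=onplane(c,[(185,139.3),(330,139.3)],62).mean(0);d=onplane(c,[(185,137.3),(330,137.3)],55.5).mean(0)
print(h,f,d,(h-f)[1])
E
```

```text
[443.68063278 258.67632471  78.        ] [442.51101754 230.08881831  62.        ] [442.68612292 231.43162009  55.5       ] 28.587506404465955
```

Handle-to-frame distance is 28.6 mm, against 30 mm nominal when shut. With the hard stop felt at 13 N, the door is closed.

```bash
python3 -c "
from bench import env
print(env.sign_off())"
```

```text
the job is handed in; nothing more can be done
None
```

The job is handed in at about t = 17 s of the 58 s allowed. The sign-off gives no verdict.

**What I did:** I pushed the eject slide to its end stop (about 10 N), which brought the cassette roughly 42 mm out of the mouth. I gripped it across its width, pulled it clear and carried it round in front of the mixer. I set it down on the chamber floor until I felt light contact, then released it. I pushed the door by its handle, creeping at about 20 mm/s at the end, until it stopped against the frame (about 13 N). Then I backed the arm off clear of everything.

**Last checks:**
- **Cassette:** seen in the wrist camera before the door closed, it lay flat with the blue face up, about 7 mm off chamber centre along y and 1–2 mm along x. I could not see it again once the door was shut.
- **Door:** the handle measured 28.6 mm from the frame, against 30 mm nominal when shut. The difference is within the calibration error of about 2 mm. A thin dark line remains between door and frame in the picture, which I read as the step in height.
- **Other objects:** they looked undisturbed in the last top view; I did not measure them, and the arm covered part of the view.
- **Robot:** no contact force at the end beyond about 1 N of sensor noise.

No check failed.

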